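# Lay the throwing bat down against the fence

## Task

Push the square wooden throwing bat, which stands on edge in front of two steel pegs, over from its peg side so that it drops flat on the dark board with its ringed face up and comes to rest; only then push it along the board until its leading edge lies square against the blue fence. Do it all by pushing with the fingers: never lift or carry the bat, and leave the bottle, tumbler and kiln prop standing where they are.

Things in the scene. Friction and masses are not known exactly. Their poses are not given: they have to be found in the camera images.
- board: Dark wooden board fixed on the table, 320 mm along x, 240 along y, 18 thick; origin at the centre of its underside, on the table. x points from the pegs to the fence. Two upright steel pegs (14 mm thick, 35 mm tall above the board) stand on it at x = -105 mm, y = -60 and +60 mm; the 106 mm between them is free.
- fence: Blue straight strip fixed on the board across its fence end, 16 mm along x, 220 mm along y, 24 mm tall; origin at the middle of its underside, on the board's top. Axes nearly parallel to the board's.
- fence_face (a point): Middle of the fence face that looks towards the pegs, 8 mm before the fence's origin and 10 mm above the board; axes as the fence's.
- bat: Loose light-wood bat, 140 x 140 x 20 mm, 0.2 to 0.4 kg, standing on edge on the board a few mm before the pegs. Origin: middle of its foot (lower edge face); z from foot to top edge, y along the width, x its normal, towards the fence. The face at -x (peg side) has terracotta rings. Pushed past about 8 degrees it falls by itself; lying flat, its x points down and its z to the fence.
- bat_foot (a point): Middle of the bat's foot edge (half-way through the thickness): 10 mm above the board's top when the bat lies flat. The trailing edge, next to the pegs.
- bat_top (a point): Middle of the bat's top edge (half-way through the thickness), 140 mm from the foot; the leading edge when the bat lies flat. It then lies 10 mm above the board's top.
- glaze_bottle: White plastic bottle with a red cap, 60 mm in diameter, 130 mm tall, standing on the table beside the board; origin at the centre of its underside. Leave alone.
- tumbler: Blue ceramic tumbler, 72 mm across, 85 mm tall, standing on the table beside the board; origin at the centre of its underside. Leave alone.
- kiln_prop: Pale spool-shaped kiln prop, 48 mm in diameter, 100 mm tall, standing on the table beside the board; origin at the centre of its underside. Leave alone.
Not all that is in view belongs to the job. There is more than one size of the bat; the one meant has the size given above.

How it is judged (in metres and radians):
On the way, in this order (a step that is already met when the one before it is completed fails the run):
1. the bat lies flat on the board, ringed face up (angle between bat's own x axis and vertical above 3.04 rad and z of bat_top in the frame of board below 0.034 m and linear speed of bat below 0.02 m/s), for 0.2 s.
2. the bat is pushed square against the fence (angle between bat's own x axis and vertical above 3.04 rad and x of bat_top in the frame of fence_face between -0.005 and 0.004 m and y of bat_top in the frame of fence_face between -0.05 and 0.05 m and angle between the z axis of bat and the x axis of fence, either way round below 0.08 rad), for 0.2 s.
At the end, for the whole second after the job is handed in: The bat lies flat on the board (0.1 rad), ringed face up, at rest, its leading edge within 5 mm of the fence at mid-edge, square to it within 0.08 rad and within 50 mm of its middle sideways; bottle, tumbler and prop upright within 25 mm of where they stood (all of step 2 and z of each of bat_top, bat_foot in the frame of board below 0.034 m and z of bat_foot in the frame of board above 0.02 m and linear speed of bat below 0.01 m/s and distance of each of glaze_bottle, tumbler, kiln_prop from where it was at the start of the episode below 0.025 m and angle between each of glaze_bottle, tumbler, kiln_prop's own z axis and vertical below 0.25 rad); the robot touches nothing.
It fails at once if the bat is lifted or carried (its foot edge more than 25 mm above the board) (z of bat_foot in the frame of board above 0.043 m).
It fails at once if the standing bat is lifted off the board (angle between bat's own x axis and vertical between 1.27 and 1.87 rad and z of bat_foot in the frame of board above 0.03 m).
It fails at once if the lying bat is lifted (both edges clear of the board) (z of each of bat_foot, bat_top in the frame of board above 0.036 m).
It fails at once if the bottle, tumbler or kiln prop is moved more than 25 mm or tipped (distance of any of glaze_bottle, tumbler, kiln_prop from where it was at the start of the episode above 0.025 m or angle between any of glaze_bottle, tumbler, kiln_prop's own z axis and vertical above 0.25 rad).
It also fails if it takes over 48 s, if anything falls off the work surface, if the arm or the gripper's body presses on something with over 40 N, if the wrist force passes 120 N, or if a joint passes its speed limit or range.

## Robot

A 6-joint arm with a two-finger parallel gripper is mounted at the origin on the work surface. World frame = base frame: x ahead of the robot, y to its left, z up, the work surface at z = 0. Lengths are in mm, angles in rad, forces in N, time in s.
With the tool pointing down it reaches from about 350 to 975 mm from the base axis. Payload 7.1 kg.
Tool frame: the origin (TCP) lies at the very end of the fingers, on their centre line; the grasp point (between the pads) lies 19 mm behind it; z points along the fingers, y is the line along which they close (so a half turn about z gives the same grasp; the last joint's range is limited). The gripper opens to 88 mm and grips with 3 to 60 N. Pads are 20 mm wide; open, the fingers measure 115 mm over their backs; the gripper's body (75 mm by 178 mm) begins 61 mm behind the grasp point.
Start: joints at [-1.326, 0.423, 1.63, -0, 1.089, -0.019], TCP at [162.988, -603.357, 222.675] pointing down, gripper open.
Joint ranges: [-3, 3], [-0.9, 2.11], [0.09, 2.58], [-1.31, 4.45], [0.11, 2.69], [-2.54, 2.54]. Speed limits (rad/s): [2.39, 2.39, 3.01, 3.14, 3.14, 3.14].

## Interface

Orientations are given as a rotation vector (axis times angle).
In Python, from workcell import ctrl gives the robot as it stands. The module is installed in compiled form; this text tells all that it offers.
- The arm moves only by the shell command python3 -m inch 'ROWS'. ROWS is JSON, a list of rows, each a list of 7 numbers: the shift along the tool's x, y, z scaled (see below), then the turn, a rotation vector about the tool's x, y, z scaled (see below), then the closure, from -1 (fully open) to 1 (shut). In form: [[tx, ty, tz, wx, wy, wz, hand], ...]. A call has 1 to 10 rows; each row is the pose to reach, as a shift and turn from the pose commanded when the call began, along the tool's axes at that moment; what a row does not reach only later rows make up. The controller multiplies each number of a shift by 0.15 m and each number of a turn by pi/4 rad. A row lasts 1/8 s, in which the tool goes at most 62.5 mm and 10.7 degrees, less where a joint would pass 70% of its speed; a pose out of reach is approached as far as the arm can. A call with a number of a shift or a turn outside -1 to 1 is refused whole. A call with a gripper value outside its range is refused whole. The fingers move at their own pace and stop on an object; the grip force is fixed at half the most. Time passes only in rows, so rows that repeat a pose let the fingers close. It gives the time, the measured TCP pose, the force, the opening and the grip force at its end, in the units of the state.
- ctrl.get_obs(): the state, without advancing time (a new reading comes with each control period).
- ctrl.get_image(name): name is "scene" or "top" or "wrist"; returns the picture (384x512x3 uint8, red, green, blue); there is no depth.
- ctrl.camera_params(name): a dict with "vfov" (degrees; the focal length in pixels is half the picture's height over the tangent of half this angle, whatever the lens; pixels are square), "cx", "cy" (the principal point, pixels), "distortion" ([k1, k2, p1, p2, k3] as OpenCV has them; the pictures are not rectified), "eye" and "attitude" of the camera in the world; the wrist camera has in their place "tool_from_camera" (4x4, takes a point from camera to tool coordinates, whose origin is the TCP and whose axes are the flange's). Camera axes: x right, y up, looking along -z (the intrinsics and any distortion apply to the point x, -y, -z); pixel columns grow to the right and rows downward; lengths in mm; the calibration is good to about 2 mm. A picture is of the moment at which its call begins: read the wrist's pose just before it. camera_params takes no time and is no camera call.
- ctrl.close_job(): hands the job in; it is judged then, once.
The state is a dict: "t": time; "qpos": joint angles; "qvel": joint speeds; "joint_torque": joint torques, N m; "ee_pos": TCP position; "orientation": TCP orientation; "ft_force": force on the tool from outside, world axes, zero at the start; "moment": the same for the moment, N m; "width": finger opening in mm; "grasp_force": force on a finger pad.
Only numpy, scipy, OpenCV 4.12 (cv2) and the standard library are available. Lean on these libraries where they do the work, as an engineer would, in place of code of your own. Each camera call takes 0.05 s, during which the arm holds its last target. There are 200 camera calls.

## Working session

There is one attempt and no reset: what is moved stays moved. The work goes in short steps, Python scripts to look and compute and a shell command to move; the robot and the scene stay as the last step left them, time stands still between calls to the robot, and variables do not carry over. Pictures are saved under pics/ and viewed, at most 10 in all, crops included, and the job is handed in when it is done.

```bash
mkdir -p pics
cat > h.py <<'E'
import numpy as np, cv2, json
from workcell import ctrl
from scipy.spatial.transform import Rotation as R
def cam(n):
    p=ctrl.camera_params(n); f=192/np.tan(np.radians(p['vfov'])/2)
    K=np.array([[f,0,p['cx']],[0,f,p['cy']],[0,0,1.]])
    return p,K,np.array(p['distortion'],float)
def att(p):
    a=np.array(p['attitude'],float)
    return a if a.shape==(3,3) else R.from_rotvec(a).as_matrix() if a.size==3 else R.from_quat(a).as_matrix()
def ray(n,uv):
    p,K,D=cam(n)
    q=cv2.undistortPoints(np.array(uv,float).reshape(-1,1,2),K,D).reshape(-1,2)
    d=np.c_[q[:,0],-q[:,1],-np.ones(len(q))]
    return np.array(p['eye'],float),d@att(p).T
def onz(n,uv,z):
    e,d=ray(n,uv); return e+d*((np.array(z)-e[2])/d[:,2])[:,None]
def snap(n,name,crop=None,s=1):
    im=ctrl.get_image(n)[:,:,::-1]
    if crop: x0,y0,x1,y1=crop; im=im[y0:y1,x0:x1]
    cv2.imwrite('pics/'+name,cv2.resize(im,None,fx=s,fy=s,interpolation=cv2.INTER_CUBIC))
E
python3 - <<'E'
from h import *
for n in('scene','top','wrist'): print(n,ctrl.camera_params(n))
print(ctrl.get_obs())
snap('scene','s0.png',None,1.5); snap('top','t0.png',None,1.5)
E
```

```text
scene {'vfov': 46.117669984145905, 'cx': 257.3039284328782, 'cy': 188.19744124067128, 'distortion': array([-0.12560029,  0.        ,  0.        ,  0.        ,  0.        ]), 'eye': array([1364.00231457,  840.24085029,  858.87432332]), 'attitude': array([0.46786636, 1.20375713, 2.1474664 ])}
top {'vfov': 49.39112012954836, 'cx': 258.78189178115116, 'cy': 187.66992343241736, 'distortion': array([-0.14877041,  0.        ,  0.        ,  0.        ,  0.        ]), 'eye': array([ 500.90704375,  -39.43108292, 1148.75438821]), 'attitude': array([ 0.02521805, -0.04185354, -1.56631976])}
wrist {'vfov': 65.76857570079717, 'cx': 253.2821278872384, 'cy': 193.96427458118208, 'distortion': array([0.02634445, 0.        , 0.        , 0.        , 0.        ]), 'tool_from_camera': array([[ 7.18881746e-04,  9.67206108e-01,  2.53991788e-01,
         6.94626724e+01],
       [ 9.99999678e-01, -6.04936636e-04, -5.26722167e-04,
        -7.98153773e-01],
       [-3.55799959e-04,  2.53992085e-01, -9.67206231e-01,
        -1.62804725e+02],
       [ 0.00000000e+00,  0.00000000e+00,  0.00000000e+00,
         1.00000000e+00]])}
{'t': 0.0, 'qpos': array([-1.32598451e+00,  4.23815150e-01,  1.63067369e+00,  1.20193516e-05,
        1.08861344e+00, -1.89890884e-02]), 'qvel': array([0.00055955, 0.00066177, 0.00182763, 0.00014266, 0.00016905,
       0.00180976]), 'joint_torque': array([ 3.63779116e-03, -5.44614387e+01, -2.73664445e+01,  6.46306062e-02,
        2.27979053e-02, -1.09515588e-04]), 'ee_pos': array([ 162.87079669, -602.83413274,  221.92415183]), 'orientation': array([-3.11281693e+00, -4.12970873e-01,  2.50446656e-04]), 'ft_force': array([-0.00595723, -0.32788905,  0.55207926]), 'moment': array([-0.01653384,  0.00585481,  0.05364899]), 'grasp_force': 0.0, 'width': 87.96435507094658}
```

View pics/s0.png

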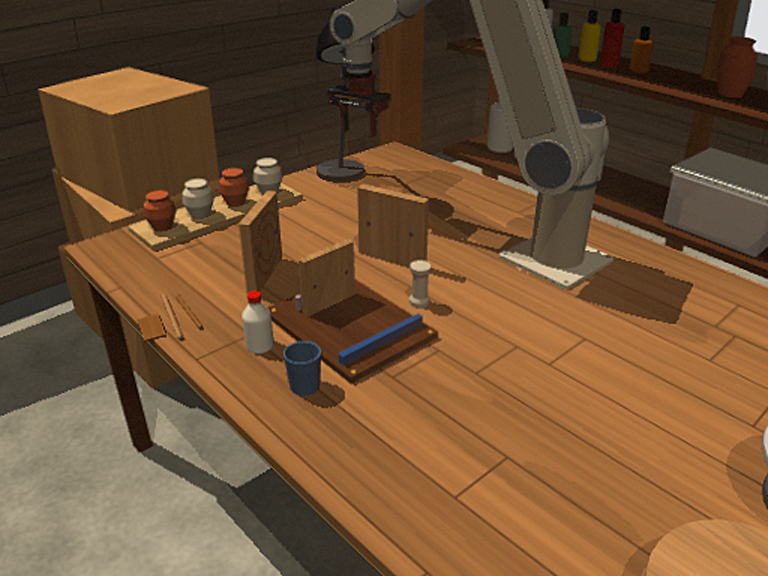

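View pics/t0.png

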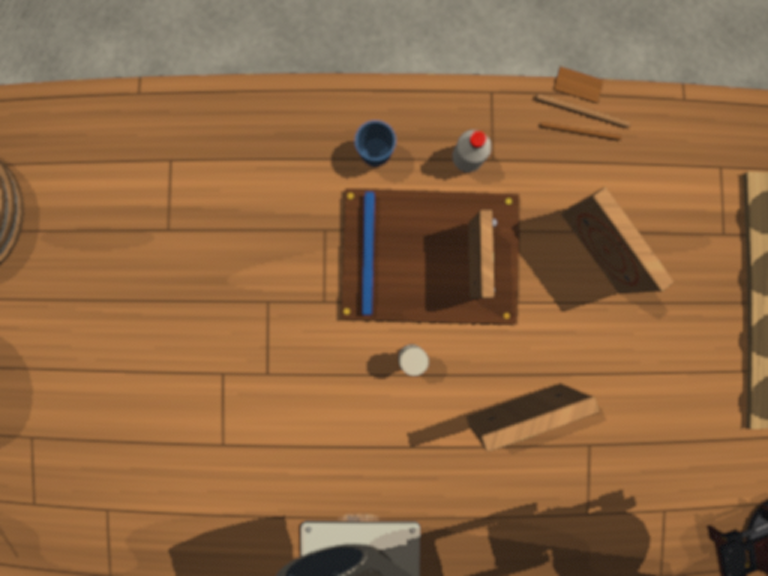

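The top view shows three upright bats:
- (482,254), on the board in front of the pegs
- (617,240), with a ringed face, on the table
- (533,415), with knots or holes, on the table

The one on the board fits the description. I'll confirm it in an enlarged crop.

```bash
python3 - <<'E'
import cv2
im=cv2.imread('pics/t0.png')
im=cv2.resize(im,(512,384),interpolation=cv2.INTER_AREA)
E
python3 -c "
from h import *
snap('top','t1.png',(215,115,355,225),5.5)"
```

```text
(no output)
```

View pics/t1.png

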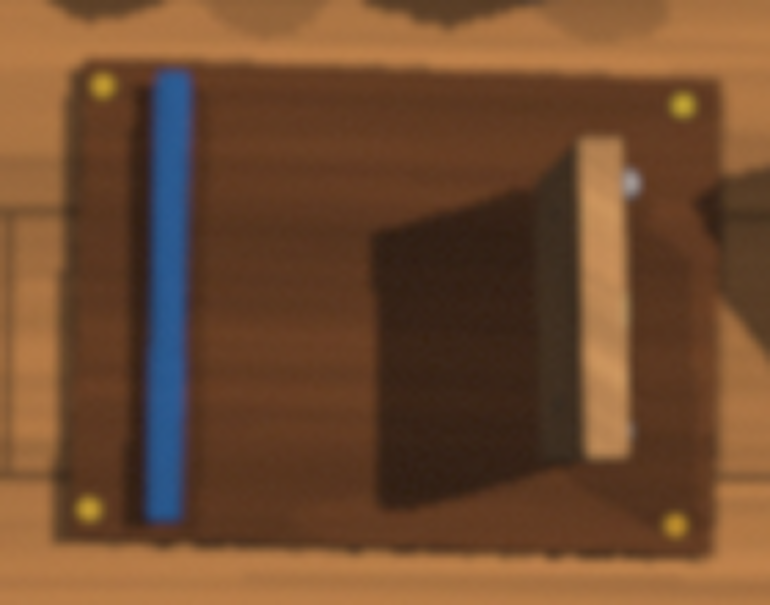

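Run:
```python
from h import *
def P(l,z): return onz('top',[(215+(x+.5)/5.5-.5,115+(y+.5)/5.5-.5) for x,y in l],z)[:,:2]
np.set_printoptions(precision=1,suppress=True)
b=P([(82,63),(720,78),(712,556),(57,543)],18); print('board',b, np.linalg.norm(np.roll(b,-1,0)-b,axis=1))
s=P([(103,86),(683,106),(676,525),(89,509)],18); print('screw',s,np.linalg.norm(np.roll(s,-1,0)-s,axis=1))
f=P([(191,72),(183,522),(155,72),(146,522)],42); print('fence',f,np.linalg.norm(f[0]-f[1]))
t=P([(578,137),(622,137),(630,458),(587,460)],158); print('bat',t,np.linalg.norm(np.roll(t,-1,0)-t,axis=1))
bc=(b.mean(0)+s.mean(0))/2
d=(s[0]-s[1])+(s[3]-s[2]); d/=np.linalg.norm(d); fd=f[0]-f[1]; td=(t[0]-t[3])+(t[1]-t[2])
ang=lambda v:np.arctan2(v[1],v[0])
print('centre',bc,'board x ang',ang(d),'fence x ang',ang(fd)+np.pi/2,'bat x ang',ang(td)+np.pi/2)
n=np.array([-d[1],d[0]])
for q in (f,t): print(np.c_[(q-bc)@d,(q-bc)@n])
pegs=[bc+d*-105+n*y for y in(-60,60)]; print('pegs',pegs)
print('other bat',onz('top',[(565/1.5,210/1.5),(620/1.5,293/1.5)],[0,0])[:,:2])
print(onz('top',[(474/1.5,152/1.5),(375/1.5,140/1.5),(414/1.5,360/1.5)],[120,85,100]))
```

```text
board [[ 717.7   29.5]
 [ 713.  -290. ]
 [ 473.8 -284.2]
 [ 479.4   39.9]] [319.6 239.3 324.2 238.6]
screw [[ 706.2   18.9]
 [ 698.6 -271. ]
 [ 489.2 -266.1]
 [ 496.2   24.3]] [290.1 209.4 290.5 210. ]
fence [[708.9 -25.1]
 [490.3 -22.4]
 [708.8  -7.6]
 [490.2  -4.6]] 218.66097297846002
bat [[ 659.8 -195.8]
 [ 660.  -215.2]
 [ 519.7 -217.9]
 [ 518.7 -199.1]] [ 19.4 140.4  18.9 141.1]
centre [ 596.8 -124.8] board x ang 1.5455508252604622 fence x ang 1.5584328621516894 bat x ang 1.5923933112691968
[[ 102.6 -109.6]
 [  99.7  109.1]
 [ 120.1 -109.1]
 [ 117.6  109.6]]
[[-69.3 -64.8]
 [-88.7 -65.5]
 [-95.   74.7]
 [-76.2  76.1]]
pegs [array([ 654.1, -231.3]), array([ 534.1, -228.3])]
other bat [[ 685.9 -383. ]
 [ 530.3 -487.9]]
[[ 762.9 -193.3  120. ]
 [ 791.3  -26.9   85. ]
 [ 414.6  -94.2  100. ]]
```

The bat on the board measures 140 x 19 mm, so it is the right one. Board, fence and screw sizes also agree with those given. Next I approach high, heading behind the bat, with the fingers part-open at about 60 mm so they fit between the pegs.

```bash
cat >> h.py <<'E'
def go(x,y,z,yaw=-0.0124):
    o=ctrl.get_obs(); M=R.from_rotvec(o['orientation'])
    s=M.inv().apply(np.array([x,y,z])-o['ee_pos'])/150
    yy=R.from_rotvec([0,0,yaw]).as_matrix()
    T=R.from_matrix(np.c_[yy@[0,1,0],yy@[1,0,0],[0,0,-1]])
    w=(M.inv()*T).as_rotvec()/(np.pi/4)
    print('t',round(o['t'],2),'pos',o['ee_pos'].round(1),'F',o['ft_force'].round(1),'w',round(o['width'],1)); print('shift',s.round(3),'turn',w.round(3))
E
python3 -m inch '[[1,-0.45,-0.5,0,0,-0.85,-0.36],[1,-0.45,-0.5,0,0,-0.85,-0.36],[1,-0.45,-0.5,0,0,-0.85,-0.36],[1,-0.45,-0.5,0,0,-0.85,-0.36],[1,-0.45,-0.5,0,0,-0.85,-0.36]]'
python3 -c "
from h import *
go(597,-252,300)"
```

```text
t: 0.78
ee_pos: [290.7, -498.6, 297.8]
orientation: [2.807, 1.411, -0.0]
ft_force: [0.1, 0.1, -0.3]
width: 59.2
grasp_force: 0.0
t 0.78 pos [ 290.7 -498.6  297.8] F [ 0.1  0.1 -0.3] w 59.2
shift [ 2.538  0.658 -0.015] turn [ 0.     0.    -0.798]
```

```bash
python3 -m inch '[[0.4,0.1,0,0,0,-0.23,-0.36],[0.8,0.2,0,0,0,-0.46,-0.36],[1,0.26,0,0,0,-0.69,-0.36],[1,0.26,0,0,0,-0.798,-0.36],[1,0.26,0,0,0,-0.798,-0.36]]'
python3 -c "
from h import *
go(597,-252,300)"
```

```text
t: 1.4
ee_pos: [410.7, -402.0, 297.0]
orientation: [-2.238, -2.203, 0.0]
ft_force: [0.8, -0.2, 0.0]
width: 59.4
grasp_force: 0.0
t 1.4 pos [ 410.7 -402.   297. ] F [ 0.8 -0.2  0. ] w 59.4
shift [ 1.02   1.226 -0.02 ] turn [-0.001 -0.001 -0.004]
```

```bash
python3 -m inch '[[0.3,0.35,0,0,0,0,-0.36],[0.6,0.7,0,0,0,0,-0.36],[0.85,1,0,0,0,0,-0.36],[0.85,1,0,0,0,0,-0.36]]'
python3 -c "
from h import *
go(594,-252,145)"
```

```text
t: 1.9
ee_pos: [564.4, -274.8, 297.1]
orientation: [-2.236, -2.206, -0.0]
ft_force: [-0.4, 0.0, -0.3]
width: 59.4
grasp_force: 0.0
t 1.9 pos [ 564.4 -274.8  297.1] F [-0.4  0.  -0.3] w 59.4
shift [0.154 0.196 1.014] turn [-0.    -0.001 -0.001]
```

```bash
python3 -m inch '[[0.15,0.2,0.2,0,0,0,-0.36],[0.15,0.2,0.6,0,0,0,-0.36],[0.15,0.2,1,0,0,0,-0.36],[0.15,0.2,1,0,0,0,-0.36],[0.15,0.2,1,0,0,0,-0.36]]'
python3 -c "
from h import *
go(594,-230,140)
snap('wrist','w0.png',None,1.2)"
```

```text
t: 2.52
ee_pos: [593.4, -255.8, 149.6]
orientation: [2.237, 2.203, 0.001]
ft_force: [-0.3, -0.3, -0.4]
width: 59.8
grasp_force: 0.0
t 2.52 pos [ 593.4 -255.8  149.6] F [-0.3 -0.3 -0.4] w 59.8
shift [0.172 0.001 0.064] turn [ 0.002  0.001 -0.003]
```

View pics/w0.png

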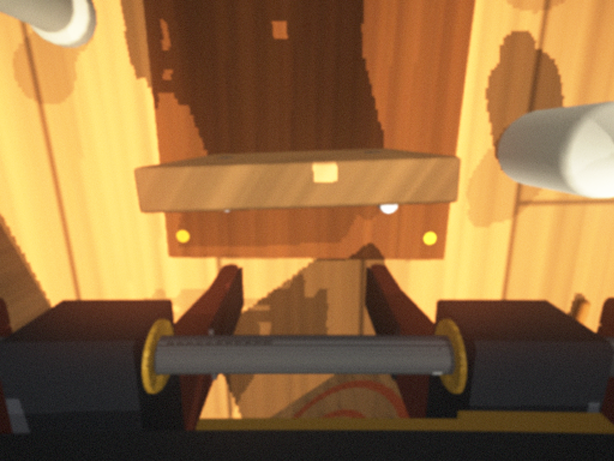

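The wrist view shows the fingertips (235,268) and (373,268) centred behind the bat's rear edge (row 208), between the pegs (228,208) and (388,208). The way is clear, so I push it over slowly.

```bash
python3 -m inch '[[0.05,0,0.07,0,0,0,-0.36],[0.1,0,0.07,0,0,0,-0.36],[0.15,0,0.07,0,0,0,-0.36],[0.18,0,0.07,0,0,0,-0.36],[0.21,0,0.07,0,0,0,-0.36],[0.24,0,0.07,0,0,0,-0.36],[0.265,0,0.07,0,0,0,-0.36],[0.29,0,0.07,0,0,0,-0.36],[0.315,0,0.07,0,0,0,-0.36],[0.34,0,0.07,0,0,0,-0.36]]'
python3 -c "
from h import *
go(594,-230,140)
snap('scene','s1.png',(140,130,310,260),4)"
```

```text
t: 3.82
ee_pos: [593.5, -203.1, 137.2]
orientation: [-2.236, -2.207, -0.0]
ft_force: [0.2, -0.1, 0.0]
width: 60.0
grasp_force: 0.0
t 3.83 pos [ 593.5 -203.1  137.2] F [ 0.2 -0.1  0. ] w 60.0
shift [-0.18   0.005 -0.019] turn [-0. -0. -0.]
```

View pics/s1.png

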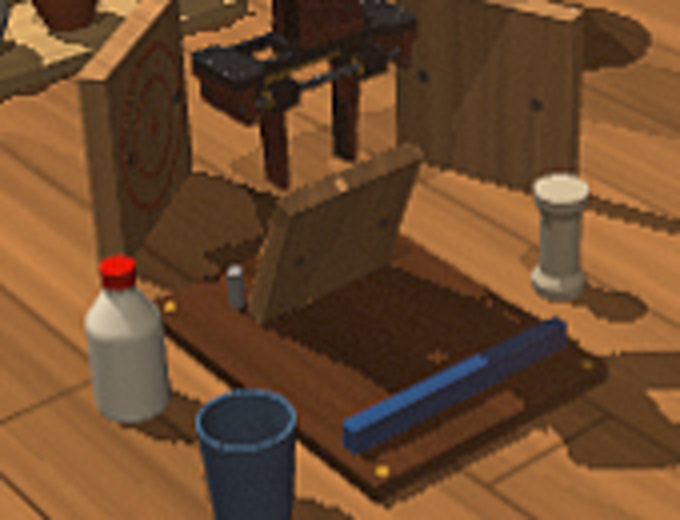

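The bat's top edge (420,150)-(285,205) is tilted well past balance and it is falling. I back off and let it settle.

```bash
python3 -m inch '[[0,0,0,0,0,0,-0.36],[-0.1,0,0,0,0,0,-0.36],[-0.25,0,0,0,0,0,-0.36],[-0.33,0,0,0,0,0,-0.36],[-0.33,0,0,0,0,0,-0.36],[-0.33,0,0,0,0,0,-0.36],[-0.33,0,0,0,0,0,-0.36],[-0.33,0,0,0,0,0,-0.36],[-0.33,0,0,0,0,0,-0.36]]'
python3 -c "
from h import *
go(594,-252,24)
snap('wrist','w1.png',None,1.5)"
```

```text
t: 5.0
ee_pos: [593.0, -252.4, 137.2]
orientation: [2.235, 2.208, 0.0]
ft_force: [0.8, 0.5, -0.7]
width: 59.5
grasp_force: 0.0
t 5.0 pos [ 593.  -252.4  137.2] F [ 0.8  0.5 -0.7] w 59.5
shift [0.003 0.007 0.755] turn [0. 0. 0.]
```

View pics/w1.png

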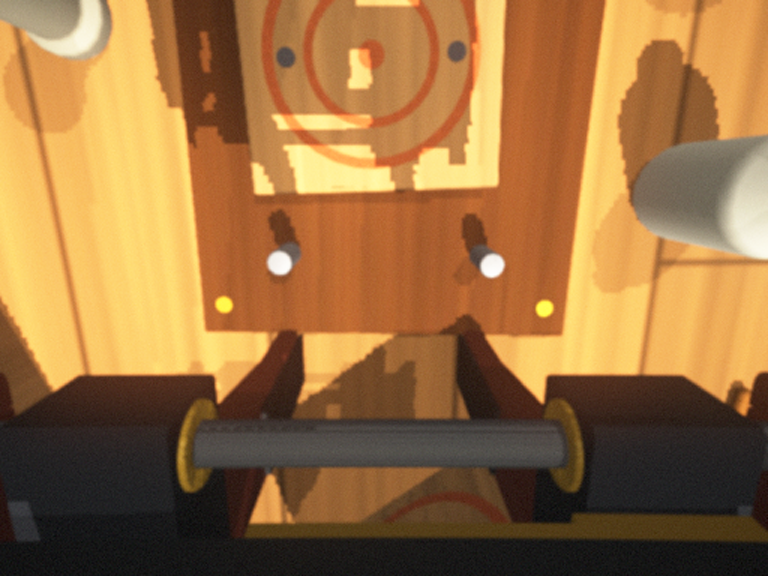

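The bat lies flat with its rings up. Its foot edge runs (255,193)-(498,187), and the pegs are at (280,263) and (491,265). I'll locate the foot edge and pegs from this view.

```bash
cat >> h.py <<'E'
def wz(uv,z):
    p,K,D=cam('wrist'); o=ctrl.get_obs(); M=R.from_rotvec(o['orientation']).as_matrix(); T=np.array(p['tool_from_camera'])
    q=cv2.undistortPoints(np.array(uv,float).reshape(-1,1,2),K,D).reshape(-1,2)
    d=(np.c_[q[:,0],-q[:,1],-np.ones(len(q))]@T[:3,:3].T)@M.T
    e=o['ee_pos']+M@T[:3,3]; return e+d*((np.array(z,float)-e[2])/d[:,2])[:,None]
E
python3 - <<'E'
from h import *
uv=np.array([(255,193),(498,187),(280,263),(491,265)])/1.5
q=wz(uv,[38,38,53,53]);print(q.round(1)); print(np.arctan2(q[1,1]-q[0,1],q[1,0]-q[0,0]))
go(592,-252,24)
E
```

```text
[[ 522.2 -192.5   38. ]
 [ 661.3 -190.8   38. ]
 [ 537.1 -230.5   53. ]
 [ 655.9 -233.    53. ]]
0.012531539689122498
t 5.05 pos [ 593.  -252.5  137.2] F [ 0.7  0.  -0.8] w 59.4
shift [ 0.003 -0.006  0.754] turn [-0. -0.  0.]
```

```bash
python3 -m inch '[[0.1,0.01,0.1,0,0,0,-0.36],[0.2,0.01,0.3,0,0,0,-0.36],[0.27,0.01,0.5,0,0,0,-0.36],[0.27,0.01,0.65,0,0,0,-0.36],[0.27,0.01,0.75,0,0,0,-0.36],[0.27,0.01,0.75,0,0,0,-0.36],[0.27,0.01,0.75,0,0,0,-0.36]]'
python3 -c "
from h import *
go(594,-176,24)"
```

```text
t: 5.92
ee_pos: [595.4, -212.4, 25.2]
orientation: [2.235, 2.207, 0.001]
ft_force: [0.4, -0.2, 0.0]
width: 59.3
grasp_force: 0.0
t 5.92 pos [ 595.4 -212.4   25.2] F [ 0.4 -0.2  0. ] w 59.3
shift [ 0.243 -0.013  0.008] turn [ 0.001  0.    -0.001]
```

```bash
python3 -m inch '[[0.03,0,0,0,0,0,-0.36],[0.06,0,0,0,0,0,-0.36],[0.09,0,0,0,0,0,-0.36],[0.115,0,0,0,0,0,-0.36],[0.14,0,0,0,0,0,-0.36],[0.16,0,0,0,0,0,-0.36],[0.18,0,0,0,0,0,-0.36],[0.2,0,0,0,0,0,-0.36],[0.22,0,0,0,0,0,-0.36],[0.22,0,0,0,0,0,-0.36]]'
python3 -m inch '[[0.01,0,0,0,0,0,-0.36],[0.02,0,0,0,0,0,-0.36],[0.02,0,0,0,0,0,-0.36]]'
```

```text
t: 7.18
ee_pos: [595.1, -178.8, 24.5]
orientation: [-2.235, -2.207, -0.0]
ft_force: [0.2, 0.1, -0.2]
width: 60.0
grasp_force: 0.1
t: 7.55
ee_pos: [595.1, -176.0, 24.5]
orientation: [-2.235, -2.207, 0.0]
ft_force: [0.1, 0.1, -0.4]
width: 59.8
grasp_force: 0.1
```

```bash
python3 -c "
from h import *
snap('top','t2.png',(215,115,355,225),5.5)"
python3 -m inch '[[0.01,0,0,0,0,0,-0.36],[0.01,0,0,0,0,0,-0.36]]'; python3 -m inch '[[0.01,0,0,0,0,0,-0.36],[0.01,0,0,0,0,0,-0.36]]'
```

```text
t: 7.85
ee_pos: [595.3, -174.6, 24.6]
orientation: [-2.235, -2.207, 0.0]
ft_force: [0.0, 0.8, 0.7]
width: 59.6
grasp_force: 0.0
t: 8.1
ee_pos: [595.4, -173.2, 24.7]
orientation: [-2.235, -2.207, -0.0]
ft_force: [0.3, -0.3, -1.2]
width: 59.6
grasp_force: 0.0
```

View pics/t2.png

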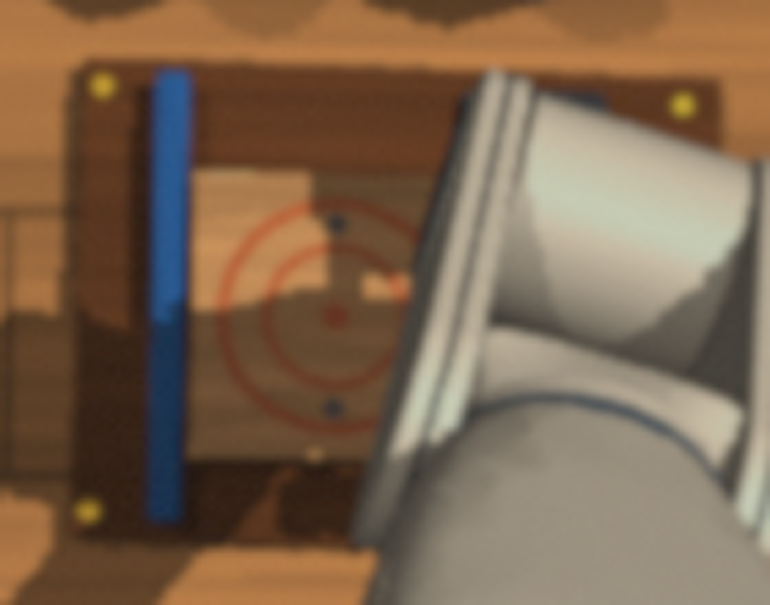

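The top view shows the leading edge (column 190) practically at the fence and square to it. I'll creep until the force rises.

```bash
for i in 1 2 3; do python3 -m inch '[[0.008,0,0,0,0,0,-0.36],[0.008,0,0,0,0,0,-0.36]]' | egrep 'ee_pos|ft'; done
```

```text
ee_pos: [595.3, -172.7, 24.7]
ft_force: [-1.0, -5.3, -0.3]
ee_pos: [595.3, -172.6, 24.8]
ft_force: [-2.4, -10.2, -1.7]
ee_pos: [595.2, -172.5, 24.9]
ft_force: [-2.5, -16.1, -1.8]
```

The force builds to 16 N with no further motion, so the bat is seated. I back off and lift clear.

```bash
python3 -m inch '[[0,0,0,0,0,0,-0.36],[-0.03,0,0,0,0,0,-0.36],[-0.08,0,0,0,0,0,-0.36],[-0.16,0,0,0,0,0,-0.36],[-0.18,0,0,0,0,0,-0.36],[-0.18,0,-0.3,0,0,0,-0.36],[-0.3,0,-0.6,0,0,0,-0.36],[-0.5,0,-0.9,0,0,0,-0.36],[-0.7,0,-1,0,0,0,-0.36],[-0.7,0,-1,0,0,0,-0.36]]'
python3 -c "
from h import *
snap('top','t3.png',(215,115,355,225),5.5); snap('scene','s2.png',(140,130,310,260),4); snap('wrist','w2.png')"
```

```text
t: 10.1
ee_pos: [594.9, -276.8, 176.5]
orientation: [2.235, 2.202, 0.002]
ft_force: [1.0, 0.1, -1.1]
width: 59.8
grasp_force: 0.0
```

View pics/t3.png

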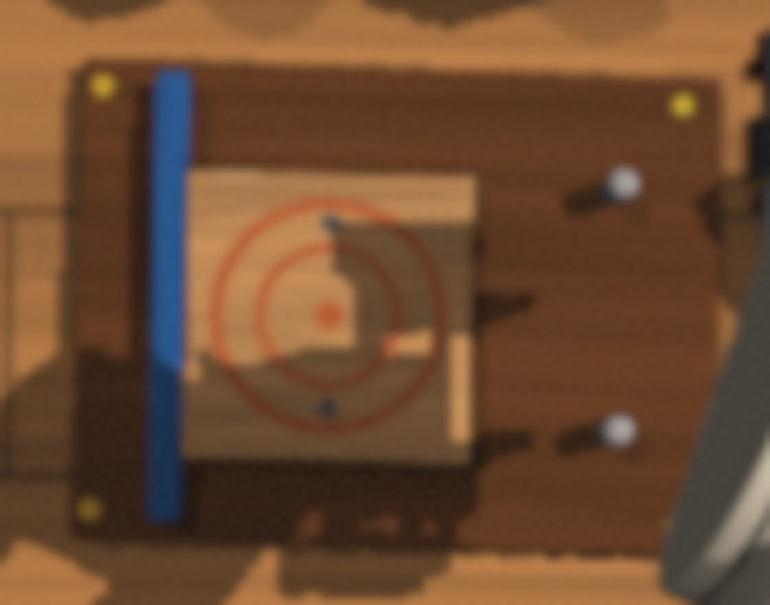

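View pics/s2.png

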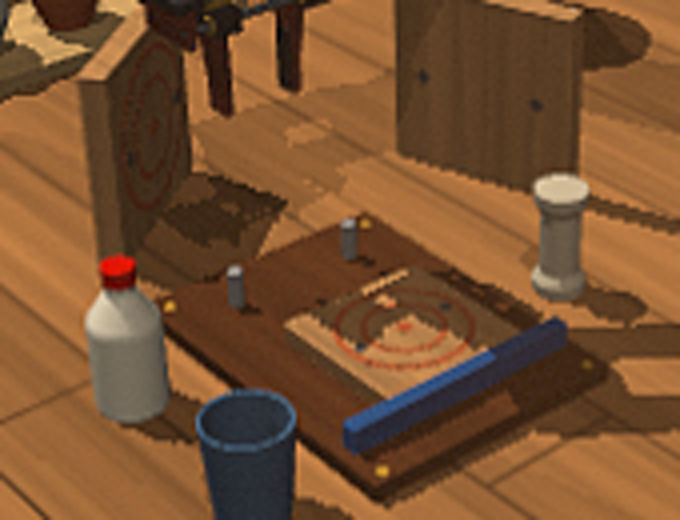

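The bat lies flat with its rings up, flush and square against the fence (columns 188 to 183 along the fence line). Bottle, tumbler and prop stand where they were, and the arm is clear.

```bash
python3 -m inch '[[0,0,0,0,0,0,-0.36],[0,0,0,0,0,0,-0.36],[0,0,0,0,0,0,-0.36]]'; python3 -c "
from workcell import ctrl
print(ctrl.close_job())"
```

```text
t: 10.62
ee_pos: [594.1, -274.2, 174.3]
orientation: [-2.234, -2.208, 0.0]
ft_force: [-0.2, -0.4, -0.2]
width: 59.5
grasp_force: 0.0
the job is handed in; nothing more can be done
None
```

I pushed the bat over so it fell flat with its rings up, then slid it square against the blue fence without disturbing the bottle, tumbler or kiln prop; the job is handed in at about 10.6 s, and no verdict was returned.

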